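Report the bottle left open

ROBOT

A 6-joint arm with a two-finger parallel gripper is mounted at the origin on the work surface. World frame = base frame: x ahead of the robot, y to its left, z up, the work surface at z = 0. Lengths are in m, angles in rad, forces in N, time in s.
With the tool pointing down it reaches from about 0.35 to 0.85 m from the base axis. Payload 8.1 kg.
Tool frame: the origin (TCP) lies between the finger pads; the fingertips stand 8 mm ahead of it and the grasp point (between the pads) lies 11 mm behind it; z points along the fingers, y is the line along which they close (so a half turn about z gives the same grasp; the last joint's range is limited). The gripper opens to 85 mm and grips with 20 to 120 N. Pads are 22 mm wide; open, the fingers measure 114 mm over their backs; the gripper's body (76 mm by 85 mm) begins 54 mm behind the grasp point. The pads swing forward as they close: fully open they stand 13 mm farther back than shut.
Start: joints at [1.018, 0.13, 1.488, -0, 1.523, -0.085], TCP at [0.271, 0.536, 0.239] pointing down, gripper open.
Joint ranges: [-2.96, 2.96], [-0.89, 2.26], [0.02, 2.5], [-1.34, 4.48], [0, 2.73], [-2.66, 2.66]. Speed limits (rad/s): [2.39, 2.39, 2.79, 3.14, 3.14, 3.14].

INTERFACE

Orientations are given as [roll, pitch, yaw] about the fixed x, y, z axes, in that order (R = Rz(yaw) Ry(pitch) Rx(roll)).
In Python, from plant import robot gives the robot as it stands. The module is installed in compiled form; this text tells all that it offers.
- The arm moves only by the shell command python3 -m inch 'ROWS' [OPENING] [FORCE]. ROWS is JSON, a list of rows, each a list of 4 numbers: the shift along the tool's x, y, z in mm, then the turn about the tool's z in rad. A call has 1 to 10 rows; each row shifts and turns the commanded pose from where the row before left it, along the tool's axes as they then stand; what a row does not reach is not made up. A row lasts 1/10 s, in which the tool goes at most 50 mm and 8.59 degrees, less where a joint would pass 70% of its speed; a pose out of reach is approached as far as the arm can. A call with a gripper value outside its range is refused whole. OPENING is the opening, from 0 (shut) to 1 (fully open), set as the call begins (- or left out, the last holds). The fingers move at their own pace and stop on an object; FORCE is the grip in N (left out, the last holds). Time passes only in rows, so rows that do not move let the fingers close. It gives the time, the measured TCP pose, the force, the opening and the grip force at its end, in the units of the state.
- robot.sense(): the state, without advancing time (a new reading comes with each control period).
- robot.grab_frame(name): name is "scene" or "top"; returns the picture (480x640x3 uint8, red, green, blue); there is no depth.
- robot.camera_params(name): a dict with "K" (3x3 intrinsics, pixels), "rvec" (rotation vector, rad) and "tvec" (3), from world to camera coordinates, as OpenCV has them. Camera axes: x right, y down, z forward; pixel columns grow to the right and rows downward; lengths in m; the calibration is good to about 2 mm. A picture is of the moment at which its call begins. camera_params takes no time and is no camera call.
- robot.finish_job(): hands the job in; it is judged then, once.
Trained networks look in the newest picture that a camera, given by its name, has taken for a name from the list of things; names that differ only in an ending like _2 or _b are one class to them, and where a whole thing is asked for, a point or a joint stands for the part that bears it (a point fixed in the world has none). Each returns a list of dicts, best first, with "confidence" (0 to 1); they miss things now and then, are a little off and sometimes report something else, mostly with a low value. They report only what shows in the picture. A call takes as long as a camera call. They do not tell look-alikes from the thing itself.
- robot.recognise(thing, camera): "box" ([left, top, right, bottom] as shares, 0 to 1, of the picture: columns of its width, rows of its height, round what is visible of it).
- robot.cut_out(thing, camera): "pixels" (480x640 bool, what is visible of it) and "box" ([left, top, right, bottom] as shares, 0 to 1, of the picture: columns of its width, rows of its height, round what is visible of it).
- robot.landmark_of(thing, camera): "xy" ([column, row] as shares, 0 to 1, of the picture: columns of its width, rows of its height: a listed point, or the origin of a listed thing).
The state is a dict: "time": time; "joint_pos": joint angles; "qd": joint speeds; "effort": joint torques, N m; "tcp_pos": TCP position; "ee_rot": TCP orientation; "contact_force": force on the tool from outside, world axes, zero at the start; "torque": the same for the moment, N m; "width": finger opening in m; "grasp_force": force on a finger pad.
Only numpy, scipy, OpenCV 4.12 (cv2) and the standard library are available. Lean on these libraries where they do the work, as an engineer would, in place of code of your own. Each camera call takes 0.05 s, during which the arm holds its last target. There are 200 camera calls.

TASK

One of the three amber reagent bottles has been left open: report it to the bench camera. With the fingertips point at the mouth of the open bottle from just above it (1 to 3 cm) for about two seconds, then in the same way at the top of its loose amber stopper, then press the recorder's large round button fully down and let it come up again. Touch neither the bottle nor the stopper, do not point at the stoppered bottles or the rubber bung, and leave everything else where it stands.

Things in the scene. Friction and masses are not known exactly. Their poses are not given: they have to be found in the camera images.
- open_bottle: the open amber glass reagent bottle: round, 66 mm wide, narrowing above 70 mm to a 26 mm neck with a 36 mm wide rim and no stopper, 118 mm high in all, loose, upright, origin at the centre of its underside, z up. Its two stoppered neighbours are alike but for the stopper
- open_mouth (a point): centre of the open bottle's mouth, level with its rim, 118 mm above the bench; z up
- stopper: the missing amber glass stopper, loose, standing head down on the bench: a 34 mm wide, 14 mm high disc below, a tapering plug 20 to 15 mm wide pointing up, 42 mm high in all; origin at the centre of its underside, z up
- stopper_top (a point): centre of the upper end of the stopper as it stands, 42 mm above the bench; z up
- recorder: white recorder box, 110 (x) by 130 (y) by 50 mm high, fixed to the bench, turned up to 0.4 rad about the vertical; origin at the centre of its underside; a dark display strip and a small grey fixed stud (14 mm wide, 12 mm high) are on its top beside the button
- record (a joint): travel of the recorder's large round grey push button, m: 0 up, 0.006 fully down; a spring returns it, 5 N holds it fully down; it goes straight down
- record_top (a point): centre of the button's upper face (30 mm wide), which moves with the button
- bottle_a: stoppered amber bottle, 66 mm wide, 144 mm high with its 34 mm wide stopper, loose, origin at the centre of its underside
- bottle_b: another stoppered amber bottle, same as bottle_a
- bung: black rubber bung, a plain cone 36 mm wide below, 28 mm above, 30 mm high, loose, origin at the centre of its underside
- vial_a: small clear vial with a white cap, 22 mm wide, 48 mm high, loose, origin at the centre of its underside
- vial_b: second small clear vial, same as vial_a
- flask: clear conical flask, 80 mm wide at the foot, 120 mm high, loose, origin at the centre of its underside
- petri: pile of three round dishes, 90 mm wide, 43 mm high, loose, origin at the centre of its underside
- spatula: narrow steel laboratory spatula, 180 mm long, 14 mm wide, 5 mm high, lying flat on the bench behind the recorder, loose, origin under its middle
There are look-alikes about, which are no part of the job. Leave any purple look-alike of the bottle_a alone.

How it is judged:
On the way, in this order (a step that is already met when the one before it is completed fails the run):
1. the fingertips dwell just above the open bottle's mouth (horizontal distance between the grasp point and open_mouth below 0.025 m and z of the grasp point in the frame of open_mouth between 0.018 and 0.065 m), for 1.4 s.
2. then the fingertips dwell just above the loose stopper (horizontal distance between the grasp point and stopper_top below 0.025 m and z of the grasp point in the frame of stopper_top between 0.018 and 0.065 m), for 1.4 s.
3. then the recorder's button is pressed fully down by the fingers (value of joint record above 0.0048 m and contact force between the fingers and recorder above 1 N), for 0.05 s.
At the end, for the whole second after the job is handed in: Mouth, then stopper, each pointed at for 1.4 s (grasp point within 25 mm sideways, 18 to 65 mm above), then the button pressed 4.8 mm. At the end the button is up (under 1.5 mm), loose things are at rest within 12 mm of their start, upright within 0.15 rad (spatula apart) (value of joint record below 0.0015 m and distance of each of open_bottle, stopper, bottle_a, bottle_b, bung, vial_a, vial_b, flask, petri, spatula from where it was at the start of the episode below 0.012 m and angle between each of open_bottle, stopper, bottle_a, bottle_b, bung, vial_a, vial_b, flask, petri's own z axis and vertical below 0.15 rad and linear speed of each of open_bottle, stopper, bottle_a, bottle_b, bung, vial_a, vial_b, flask, petri, spatula below 0.02 m/s); the robot touches nothing.
It fails at once if the open bottle or the stopper is touched (0.5 N) (contact force between any of the fingers, the arm and open_bottle above 0.5 N or contact force between any of the fingers, the arm and stopper above 0.5 N).
It fails at once if the open bottle or the stopper is moved or lifted by over 12 mm (distance of any of open_bottle, stopper from where it was at the start of the episode above 0.012 m).
It fails at once if a stoppered bottle or the rubber bung is pointed at from close above (grasp point within 20 mm sideways, less than 40 mm over its top) ((horizontal distance between the grasp point and bottle_a below 0.02 m and z of the grasp point in the frame of bottle_a below 0.184 m) or (horizontal distance between the grasp point and bottle_b below 0.02 m and z of the grasp point in the frame of bottle_b below 0.184 m) or (horizontal distance between the grasp point and bung below 0.02 m and z of the grasp point in the frame of bung below 0.07 m)).
It fails at once if a bystander is moved by over 12 mm (distance of any of bottle_a, bottle_b, bung, vial_a, vial_b, flask, petri, spatula from where it was at the start of the episode above 0.012 m).
It also fails if it takes over 58 s, if anything falls off the work surface, if the arm or the gripper's body presses on something with over 40 N, if the wrist force passes 120 N, or if a joint passes its speed limit or range.

## Working session

There is one attempt and no reset: what is moved stays moved. The work goes in short steps, Python scripts to look and compute and a shell command to move; the robot and the scene stay as the last step left them, time stands still between calls to the robot, and variables do not carry over. Pictures are saved under pics/ and viewed, at most 10 in all, crops included, and the job is handed in when it is done.

```bash
mkdir -p pics; cat > h.py <<'E'
import numpy as np,cv2
from plant import robot
def ray(cam,u,v):
    p=robot.camera_params(cam);R=cv2.Rodrigues(np.array(p["rvec"],float))[0];t=np.array(p["tvec"],float).ravel()
    d=R.T@np.linalg.inv(np.array(p["K"]))@[u,v,1];return -R.T@t,d
def at(cam,xy,z):
    c,d=ray(cam,xy[0]*640,xy[1]*480);return (c+d*(z-c[2])/d[2]).round(4)
E
python3 - <<'E'
from h import *
for c in("scene","top"):
    cv2.imwrite(f"pics/{c}.png",robot.grab_frame(c)[:,:,::-1])
    print(c,"cam at",ray(c,320,240)[0].round(3))
    for n,z in(("open_mouth",.118),("stopper_top",.042),("record_top",.055),("open_bottle",0),("stopper",0),("bottle_a",0),("bung",0),("vial_a",0),("flask",0),("petri",0),("recorder",0)):
        for r in robot.landmark_of(n,c):
            x=r["xy"];print(n,round(r["confidence"],2),np.round([x[0]*640,x[1]*480]),at(c,x,z)[:2])
s=robot.sense();print(s["time"],s["tcp_pos"],s["ee_rot"],s["width"])
E
```

```text
scene cam at [ 1.025 -0.293  0.846]
open_mouth 0.59 [434. 164.] [0.579  0.2873]
stopper_top 0.83 [254. 221.] [ 0.4522 -0.0441]
record_top 0.5 [173. 290.] [ 0.5142 -0.2412]
open_bottle 0.72 [425. 205.] [0.585  0.2883]
open_bottle 0.55 [400. 161.] [0.456  0.3264]
stopper 0.57 [258. 231.] [ 0.4484 -0.037 ]
bottle_a 0.95 [343. 246.] [0.5721 0.0834]
bottle_a 0.73 [271. 377.] [ 0.722  -0.1725]
bottle_a 0.64 [317. 333.] [ 0.6989 -0.0633]
bottle_a 0.6 [294. 282.] [ 0.5876 -0.0413]
bung 0.56 [254. 219.] [ 0.4171 -0.0281]
bung 0.44 [337. 196.] [0.4611 0.1484]
vial_a 0.62 [306. 209.] [0.4561 0.0747]
flask 0.67 [425. 288.] [0.7364 0.1563]
recorder 0.71 [179. 320.] [ 0.54   -0.2543]
top cam at [ 0.426 -0.002  1.315]
open_mouth 0.87 [169. 230.] [0.5831 0.2907]
open_mouth 0.35 [248. 169.] [0.706  0.1432]
stopper_top 0.7 [340. 300.] [ 0.4539 -0.0404]
record_top 0.74 [462. 179.] [ 0.7043 -0.2917]
record_top 0.66 [441. 263.] [ 0.5306 -0.2455]
open_bottle 0.8 [184. 239.] [0.5818 0.289 ]
open_bottle 0.47 [442. 264.] [ 0.5325 -0.2575]
open_bottle 0.26 [278. 243.] [0.5738 0.089 ]
stopper 0.74 [336. 302.] [ 0.4515 -0.0345]
stopper 0.65 [164. 303.] [0.4464 0.3253]
bottle_a 0.92 [403. 180.] [ 0.7137 -0.1761]
bottle_a 0.79 [276. 242.] [0.5763 0.0929]
bottle_a 0.76 [341. 238.] [ 0.5864 -0.0447]
bottle_a 0.25 [185. 238.] [0.5836 0.287 ]
bung 0.6 [247. 292.] [0.4693 0.1521]
vial_a 0.63 [311. 176.] [0.7187 0.0214]
vial_a 0.51 [278. 303.] [0.448  0.0872]
flask 0.64 [248. 169.] [0.7324 0.1563]
petri 0.75 [165. 302.] [0.4487 0.3232]
recorder 0.74 [443. 259.] [ 0.5429 -0.2597]
1.2 [0.27053753 0.53556846 0.23930807] [3.14154422e+00 1.68420505e-05 2.67379871e+00] 0.08512704226741036
```

View pics/scene.png

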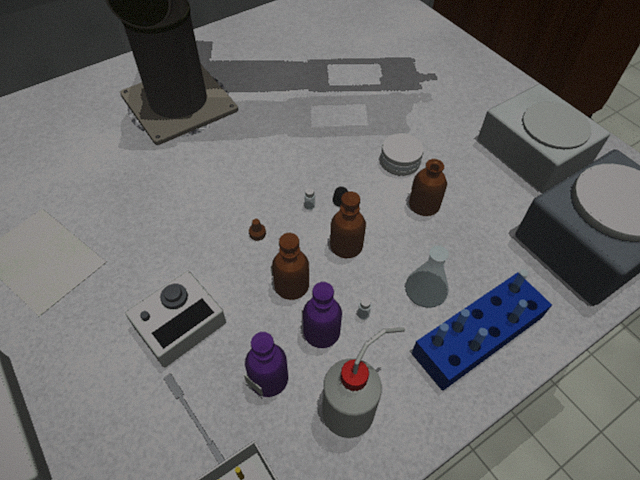

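View pics/top.png

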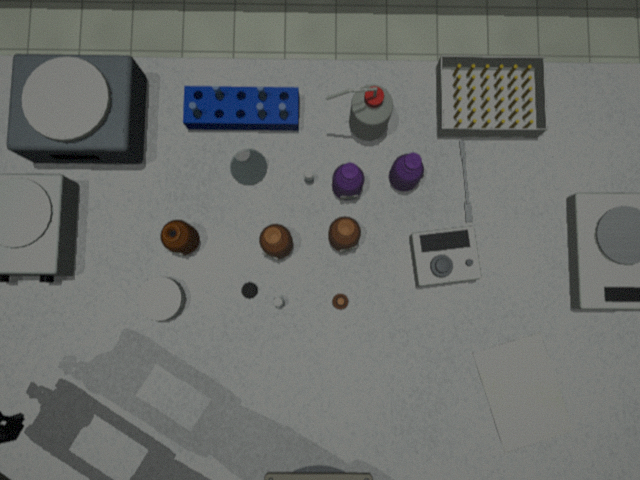

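The scene picture shows an open amber bottle at (434,165), with the rim visible. The loose stopper is at (257,230), the button at (174,295), the stud at (145,315) and the stoppered amber bottles at (347,225) and (290,265). In the top picture these are the mouth at (172,231), stopper at (340,301), button at (442,265) and stud at (469,263). The two purple bottles are look-alikes. I'll move toward the mouth with the gripper shut.

```bash
python3 -m inch '[[-20,-4,0,0],[-40,-8,0,0],[-40,-8,0,0],[-40,-8,0,0],[-40,-8,0,0],[-40,-8,0,0],[-40,-8,0,0],[-40,-9,0,0],[-40,-9,0,0],[-20,-5,0,0]]' 0 20
python3 - <<'E'
from h import *
from scipy.optimize import least_squares
# triangulate both views (picture pixels)
def tri(a,b):
    c1,d1=ray("scene",*a);c2,d2=ray("top",*b);d1/=np.linalg.norm(d1);d2/=np.linalg.norm(d2)
    f=lambda p:np.r_[np.cross(p-c1,d1),np.cross(p-c2,d2)];r=least_squares(f,[.5,0,.1]);return r.x.round(4),r.cost**.5
print(tri((434,164),(171.5,231)),tri((256.5,222),(340,300.5)))
# button pixels: crops
robot.grab_frame("scene");a=cv2.imread("pics/scene.png")[265:325,130:230];b=cv2.imread("pics/top.png")[225:290,405:485]
a=cv2.resize(a,(400,300));b=cv2.resize(b,(400,300));cv2.imwrite("pics/crop.png",np.hstack([a,b]))
E
```

```text
time: 2.2
tcp_pos: [0.5603, 0.3037, 0.2392]
ee_rot: [-3.141, 0.001, 2.671]
contact_force: [-0.6, 0.3, 0.7]
width: 0.0002
grasp_force: 0.0
(array([0.5813, 0.2853, 0.1223]), np.float64(0.0004803898689762265)) (array([ 0.4534, -0.0407,  0.0382]), np.float64(0.0006305176320790813))
```

View pics/crop.png

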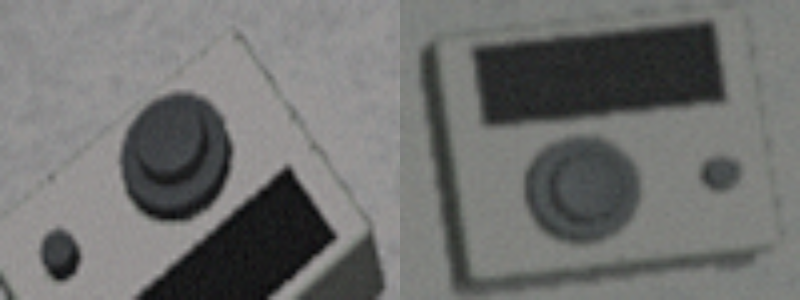

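The crop shows the button's upper face at about scene pixel (172,291) and top pixel (442.4,265.7). The collar lies under it and the stud is well clear. Next I centre over the mouth and descend.

```bash
python3 -m inch '[[-13,-2,0,0],[-13,-2,0,0],[0,0,20,0],[0,0,25,0],[0,0,20,0],[0,0,10,0],[0,0,0,0],[0,0,0,0]]'
python3 - <<'E'
from h import *
print(at("scene",(172/640,291.4/480),.062),at("top",(442.4/640,265.7/480),.062))
p=robot.camera_params
cv2.imwrite("pics/m1.png",cv2.resize(robot.grab_frame("scene")[60:260,340:560,::-1],(660,600)))
E
```

```text
time: 3.05
tcp_pos: [0.5797, 0.2914, 0.1652]
ee_rot: [3.141, 0.001, 2.674]
contact_force: [-0.7, 0.3, 0.2]
width: 0.0002
grasp_force: 0.0
[ 0.5197 -0.2442  0.062 ] [ 0.524  -0.2467  0.062 ]
```

View pics/m1.png

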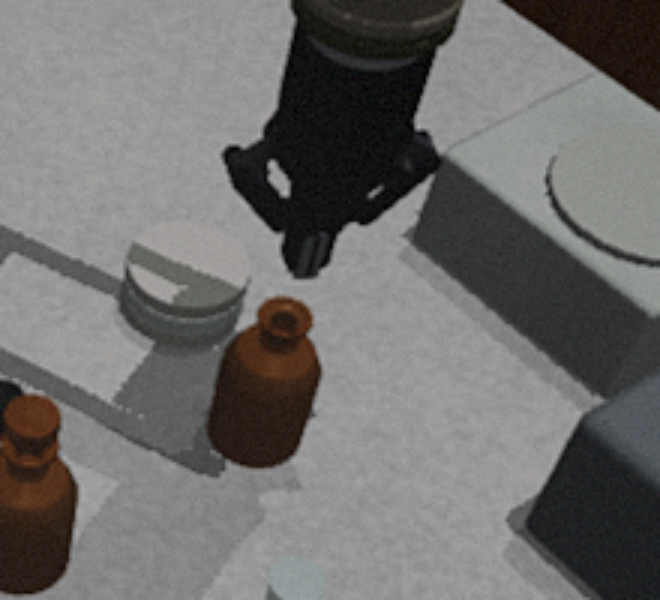

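The fingertips are at crop (308,275), almost straight above the mouth at (285,320) and within about 5 mm sideways. I descend 18 mm more and dwell.

```bash
python3 -m inch '[[0,-3,6,0],[0,0,6,0],[0,0,6,0],[0,0,0,0],[0,0,0,0],[0,0,0,0],[0,0,0,0],[0,0,0,0],[0,0,0,0],[0,0,0,0]]'; python3 -m inch '[[0,0,0,0],[0,0,0,0],[0,0,0,0],[0,0,0,0],[0,0,0,0],[0,0,0,0],[0,0,0,0],[0,0,0,0],[0,0,0,0],[0,0,0,0]]'
```

```text
time: 4.1
tcp_pos: [0.5781, 0.2883, 0.1464]
ee_rot: [3.142, 0.0, 2.674]
contact_force: [-0.1, 0.2, 0.8]
width: -0.0002
grasp_force: 0.0
time: 5.1
tcp_pos: [0.5781, 0.2883, 0.1463]
ee_rot: [3.142, 0.0, 2.674]
contact_force: [-1.0, -0.2, -0.5]
width: -0.0001
grasp_force: 0.0
```

```bash
python3 -m inch '[[0,0,-15,0],[0,0,-30,0],[0,0,-30,0],[0,0,-15,0],[0,0,0,0]]' && python3 -m inch '[[-2,-17,0,0],[-4,-35,0,0],[-4,-39,0,0],[-4,-40,0,0],[-4,-40,0,0],[-4,-40,0,0],[-4,-40,0,0],[-4,-40,0,0],[-4,-40,0,0],[-4,-20,0,0]]' && python3 -m inch '[[0,0,0,0],[0,0,0,0],[0,0,15,0],[0,0,30,0],[0,0,30,0],[0,0,20,0],[0,0,15,0],[0,0,10,0],[0,0,10,0],[0,0,0,0]]'
python3 - <<'E'
from h import *
cv2.imwrite("pics/s1.png",cv2.resize(robot.grab_frame("scene")[130:280,180:345,::-1],(660,600)))
E
```

```text
time: 5.6
tcp_pos: [0.5798, 0.289, 0.2406]
ee_rot: [3.137, 0.004, 2.674]
contact_force: [0.6, 0.5, 0.2]
width: 0.0002
grasp_force: 0.0
time: 6.6
tcp_pos: [0.4518, -0.0443, 0.2346]
ee_rot: [-3.14, -0.002, 2.672]
contact_force: [0.8, 0.3, -0.3]
width: 0.0001
grasp_force: 0.0
time: 7.6
tcp_pos: [0.4528, -0.0414, 0.1046]
ee_rot: [-3.141, -0.002, 2.675]
contact_force: [-0.4, -0.4, -0.4]
width: -0.0001
grasp_force: 0.0
```

View pics/s1.png

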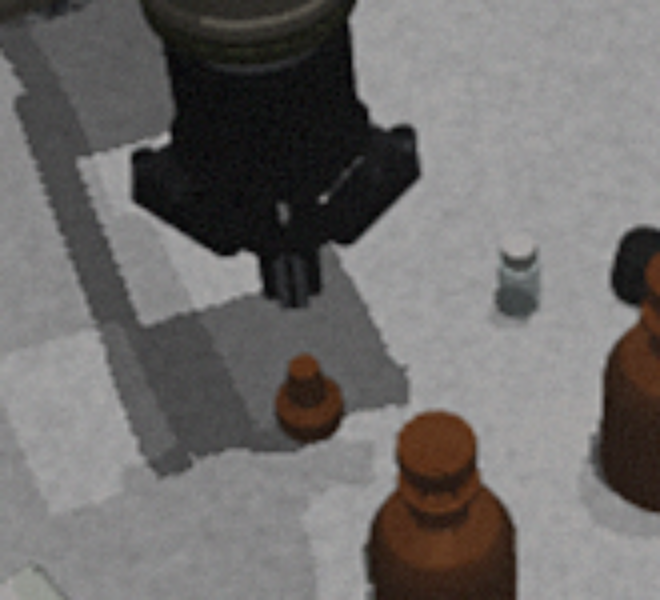

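The tip at crop (292,305) is straight above the stopper top at (302,360), on its line. I descend 33 mm and dwell.

```bash
python3 -m inch '[[0,0,11,0],[0,0,11,0],[0,0,8,0],[0,0,3,0],[0,0,0,0],[0,0,0,0],[0,0,0,0],[0,0,0,0],[0,0,0,0],[0,0,0,0]]'; python3 -m inch '[[0,0,0,0],[0,0,0,0],[0,0,0,0],[0,0,0,0],[0,0,0,0],[0,0,0,0],[0,0,0,0],[0,0,0,0],[0,0,0,0],[0,0,0,0]]'; python3 -m inch '[[0,0,0,0],[0,0,0,0],[0,0,0,0],[0,0,0,0],[0,0,-10,0],[0,0,-20,0],[0,0,-20,0],[0,0,-20,0],[0,0,-10,0],[0,0,0,0]]'
```

```text
time: 8.65
tcp_pos: [0.4539, -0.0422, 0.0735]
ee_rot: [3.142, 0.0, 2.674]
contact_force: [1.0, 0.2, -0.1]
width: -0.0
grasp_force: 0.0
time: 9.65
tcp_pos: [0.4537, -0.0421, 0.0733]
ee_rot: [3.142, -0.0, 2.674]
contact_force: [1.0, 0.2, 0.7]
width: 0.0004
grasp_force: 0.0
time: 10.65
tcp_pos: [0.455, -0.0424, 0.1554]
ee_rot: [3.141, 0.004, 2.674]
contact_force: [-0.3, -0.4, -0.8]
width: -0.0001
grasp_force: 0.0
```

```bash
python3 -m inch '[[-8,-8,0,0],[-20,-20,0,0],[-25,-25,0,0],[-25,-25,0,0],[-25,-25,0,0],[-25,-25,0,0],[-16,-16,0,0],[-7,-7,0,0],[0,0,0,0]]' && python3 -m inch '[[0,0,10,0],[0,0,20,0],[0,0,15,0],[0,0,10,0],[0,0,0,0],[0,0,0,0]]'
python3 - <<'E'
from h import *
a=cv2.resize(robot.grab_frame("scene")[230:340,110:240,::-1],(700,592));cv2.imwrite("pics/b1.png",a)
E
```

```text
time: 11.55
tcp_pos: [0.5197, -0.246, 0.1518]
ee_rot: [3.142, -0.002, 2.672]
contact_force: [-0.2, 0.4, 0.1]
width: -0.0003
grasp_force: 0.0
time: 12.15
tcp_pos: [0.5204, -0.2446, 0.0983]
ee_rot: [3.142, -0.0, 2.674]
contact_force: [-1.3, -0.1, 0.1]
width: 0.0002
grasp_force: 0.0
```

View pics/b1.png

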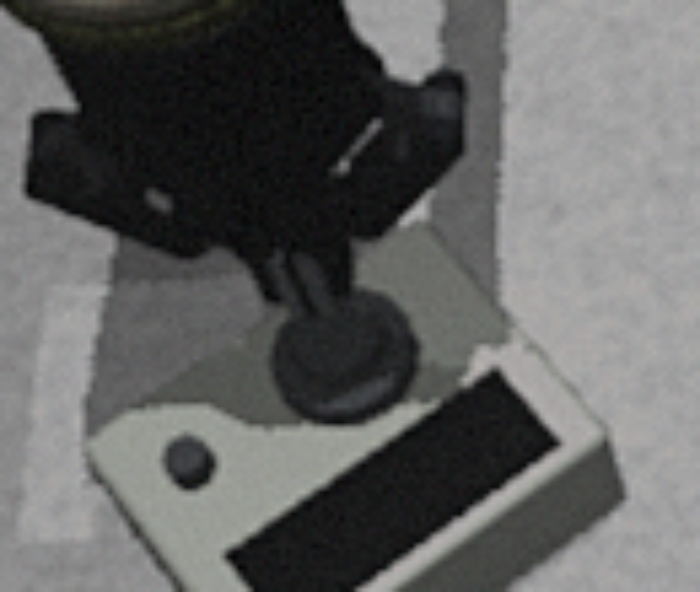

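The tips hover just short of the button centre, at crop (310,310) against (335,335). I shift 4 mm toward +x and descend gently.

```bash
python3 -m inch '[[-4,0,0,0],[0,0,8,0],[0,0,8,0],[0,0,4,0],[0,0,2,0],[0,0,1,0],[0,0,1,0],[0,0,0,0]]'; python3 -m inch '[[0,0,1,0],[0,0,1,0],[0,0,1,0],[0,0,1,0],[0,0,0,0]]'
```

```text
time: 13.0
tcp_pos: [0.5237, -0.2467, 0.0743]
ee_rot: [-3.142, -0.001, 2.674]
contact_force: [-4.0, 1.7, 4.8]
width: 0.0002
grasp_force: 2.3
time: 13.5
tcp_pos: [0.5241, -0.2469, 0.0736]
ee_rot: [-3.141, 0.0, 2.674]
contact_force: [-15.5, 8.4, 29.9]
width: 0.0001
grasp_force: 15.1
```

```bash
for i in 1; do python3 -m inch '[[0,0,-3,0],[0,0,-1,0],[0,0,0,0]]'; python3 -m inch '[[0,0,-1,0],[0,0,-1,0],[0,0,0,0]]'; python3 -m inch '[[0,0,-2,0],[0,0,0,0]]';python3 -m inch '[[0,0,-2,0],[0,0,0,0]]'; done | grep -E 'tcp|contact'
python3 - <<'E'
from h import *
a=cv2.resize(robot.grab_frame("scene")[250:330,130:230,::-1],(700,560));cv2.imwrite("pics/b2.png",a)
E
```

```text
tcp_pos: [0.5244, -0.247, 0.0748]
contact_force: [-0.5, 0.7, 5.9]
tcp_pos: [0.5244, -0.247, 0.0765]
contact_force: [1.0, -1.1, 3.4]
tcp_pos: [0.5242, -0.2469, 0.0785]
contact_force: [1.5, -0.9, 1.6]
tcp_pos: [0.5237, -0.2466, 0.0801]
contact_force: [0.5, -0.2, 0.1]
```

View pics/b2.png

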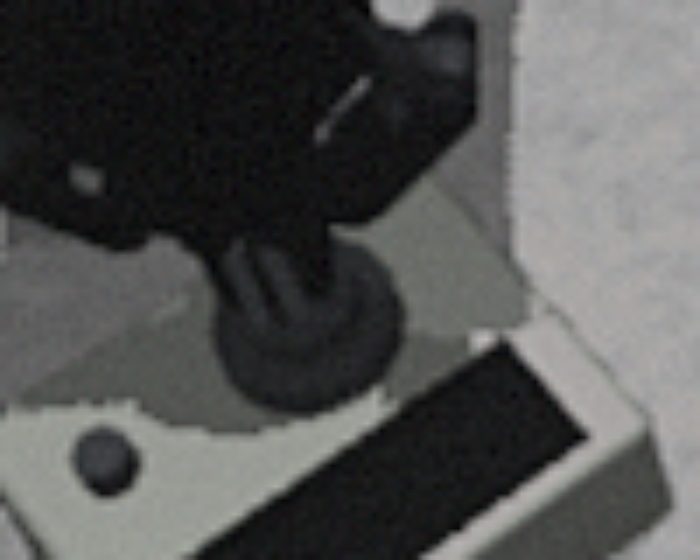

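The force rose like a spring to about 5 N over roughly 6 mm, then hit a hard stop at 30 N, so the button went fully down. The picture shows the tips on the button centre, around crop (285,300). I lift clear and check that nothing has moved.

```bash
python3 -m inch '[[0,0,-10,0],[0,0,-20,0],[0,0,-25,0],[0,0,-25,0],[0,0,-10,0],[0,0,0,0],[0,0,0,0],[0,0,0,0],[0,0,0,0],[0,0,0,0]]'
python3 - <<'E'
from h import *
cv2.imwrite("pics/end.png",robot.grab_frame("scene")[:,:,::-1])
a=cv2.imread("pics/scene.png").astype(int);b=cv2.imread("pics/end.png").astype(int)
for n,(u,v) in dict(open=(428,188),stop=(257,230),a=(347,225),b=(290,265),bung=(340,196),vial=(309,199),vialb=(364,310),flask=(428,280),petri=(402,154)).items():
    print(n,np.abs(a-b)[v-15:v+15,u-15:u+15].mean().round(1))
print(robot.finish_job())
E
```

```text
time: 15.55
tcp_pos: [0.5235, -0.2465, 0.1692]
ee_rot: [3.141, -0.002, 2.674]
contact_force: [-0.4, -0.1, 0.0]
width: -0.0003
grasp_force: 0.0
open 7.4
stop 16.0
a 8.0
b 8.0
bung 13.9
vial 18.7
vialb 18.5
flask 12.9
petri 18.1
the job is handed in; nothing more can be done
None
```

I pointed at the open bottle's mouth, then at the loose stopper, about 2 s each. I then pressed the button fully down (30 N at its stop) and released it. The gripper felt no contact at the bottle or stopper. The job is handed in, but no verdict was returned, and my before-and-after picture check was too affected by noise or shadows to prove that nothing moved.

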